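# Switch on the bench supplies in power-up order

## Robot

A 7-joint arm with a two-finger parallel gripper is mounted at the origin on a cart in front of the work surface, level with it; the furniture and walls round the work are solid. World frame = base frame: x ahead of the robot, y to its left, z up, the work surface at z = 0. Lengths are in m, angles in rad, forces in N, time in s.
With the tool pointing down it reaches from about 0.4 to 0.85 m from the base axis. Payload 10.4 kg.
Tool frame: the origin (TCP) lies midway between the tips of the shut fingers; the grasp point (between the pads) lies 19 mm behind it (manip.grasp_offset is the distance from the TCP to the grasp point, in m); z points along the fingers, y is the line along which they close (so a half turn about z gives the same grasp; the last joint's range is limited). The gripper opens to 85 mm and grips with 20 to 120 N. Pads are 22 mm wide; open, the fingers measure 114 mm over their backs; the gripper's body (76 mm by 85 mm) begins 54 mm behind the grasp point. The pads swing forward as they close: fully open they stand 13 mm farther back than shut.
Start: joints at [1.089, 0.332, -0.065, 1.46, 0.022, 1.35, -0.088], TCP at [0.277, -0.56, 0.231] pointing down, gripper open.
Joint ranges: [-2.6, 2.6], [-0.5, 2.12], [-1.47, 1.34], [0.16, 2.42], [-1.27, 4.41], [0.06, 2.06], [-2.6, 2.6]. Speed limits (rad/s): [2.22, 2.22, 2.79, 2.79, 3.14, 3.14, 3.14].

## Interface

Orientations are given as a unit quaternion [x, y, z, w].
In Python, from workcell import manip, viewer, hand_in gives the robot as it stands (manip), with the cameras (viewer) and the job as plain functions.
- The arm moves only by the tool send_path, called after "Emit:" in YAML: its name, and indented under it one key for each argument. Schema: {"type":"object","properties":{"steps":{"type":"array","items":{"type":"array","prefixItems":[{"type":"array","items":{"type":"number"},"minItems":3,"maxItems":3},{"type":"array","items":{"type":"number"},"minItems":3,"maxItems":3},{"type":"number"}],"minItems":3,"maxItems":3},"minItems":1,"maxItems":20},"clamp_n":{"type":"number"},"only":{"type":"string"},"quiet":{"type":"boolean"},"lines":{"type":"string"}},"required":["steps"],"additionalProperties":false}. steps is a list of rows, 1 to 20 of them, each written [[rx, ry, rz], [dx, dy, dz], opening]: a rotation vector rx, ry, rz in units of 0.1 rad, then dx, dy, dz in cm, then the opening from 0.0 (shut) to 1.0 (fully open); each row is the pose to reach, as a shift and turn from the pose commanded when the call began, along the tool's axes at that moment; what a row does not reach only later rows make up. A row lasts 1/8 s, in which the tool goes at most 0.0625 m and 0.188 rad, less where a joint would pass 70% of its speed; a pose out of reach is approached as far as the arm can. The fingers move at their own pace and stop on an object; clamp_n is the grip in N (left out, the last holds). Time passes only in rows, so rows that do not move let the fingers close. The tool returns the time, the measured TCP pose, the force, the opening and the grip force at its end. only (a regular expression) keeps the lines of the reply that match it, lines (a string "A,B") keeps lines A to B, and quiet returns only ok. Input that does not fit is refused with a message, and nothing moves.
- manip.get_obs(): the state, without advancing time (a new reading comes with each control period).
- viewer.camera(name): name is "scene" or "top"; returns the picture (400x640x3 uint8, blue, green, red); there is no depth.
- viewer.calibration(name): a dict with "fx", "fy", "cx", "cy" (pixels), "k1" (the pictures are not rectified: a ray, as slopes to the right and down, at radius r is drawn at 1 + k1 r^2 times it, then the intrinsics apply), "world_from_camera" (4x4, takes a point from camera to world coordinates). Camera axes: x right, y up, looking along -z (the intrinsics and any distortion apply to the point x, -y, -z); pixel columns grow to the right and rows downward; lengths in m; the calibration is good to about 2 mm. A picture is of the moment at which its call begins. calibration takes no time and is no camera call.
- hand_in(): hands the job in; it is judged then, once.
The state is a dict: "clock": time; "joint_pos": joint angles; "joint_velocities": joint speeds; "tau": joint torques, N m; "position": TCP position; "ee_rot": TCP orientation; "ft_force": force on the tool from outside, world axes, zero at the start; "torque": the same for the moment, N m; "grip_width": opening from 0.0 (shut) to 1.0 (fully open); "grasp_force": force on a finger pad.
Only numpy, scipy, OpenCV 4.12 (cv2) and the standard library are available. Lean on these libraries where they do the work, as an engineer would, in place of code of your own. Each camera call takes 0.05 s, during which the arm holds its last target. There are 200 camera calls.

## Task

Power up the board test set-up in its proper order: with the fingertips, lightly tap the green switch cap, then the yellow one, then the blue one, each about half way in (it stays in by itself), without ramming it against its stop. Leave the red switch off, do not grasp, lift or shove the switch boxes, leave the other things on the bench where they are, and finish clear of everything.

Things in the scene. Friction and masses are not known exactly. Their poses are not given: they have to be found in the camera images.
- green_switch: Loose switch box with a green push cap, one of the three to switch on: black 60x60 mm box on four rubber feet with an aluminium top plate at z 35 mm, about 0.7 kg. Origin: centre of its underside; z up.
- green_top (a point): Centre of the flat top of the green round push cap (34 mm across, a plain green disc seen from above), on the middle of its box; about 53 mm above the bench while the cap is out. It goes down with the cap.
- green_cap (a joint): How far the green cap is pushed down, m: 0 out (off), 0.012 at its hard stop. It counts as on from 0.004, and as touched from 0.002. No spring return: friction keeps it where it is left. It takes 2.5 N plus 0.2 N for each 10 mm/s of speed to move it, and then rises steeply at the stop; about 7 mm in is a good light tap.
- yellow_switch: Loose switch box with a yellow push cap, one of the three to switch on: black 60x60 mm box on four rubber feet with an aluminium top plate at z 35 mm, about 0.7 kg. Origin: centre of its underside; z up.
- yellow_top (a point): Centre of the flat top of the yellow round push cap (34 mm across, a plain yellow disc seen from above), on the middle of its box; about 53 mm above the bench while the cap is out. It goes down with the cap.
- yellow_cap (a joint): How far the yellow cap is pushed down, m: 0 out (off), 0.012 at its hard stop. It counts as on from 0.004, and as touched from 0.002. No spring return: friction keeps it where it is left. It takes 2.5 N plus 0.2 N for each 10 mm/s of speed to move it, and then rises steeply at the stop; about 7 mm in is a good light tap.
- blue_switch: Loose switch box with a blue push cap, one of the three to switch on: black 60x60 mm box on four rubber feet with an aluminium top plate at z 35 mm, about 0.7 kg. Origin: centre of its underside; z up.
- blue_top (a point): Centre of the flat top of the blue round push cap (34 mm across, a plain blue disc seen from above), on the middle of its box; about 53 mm above the bench while the cap is out. It goes down with the cap.
- blue_cap (a joint): How far the blue cap is pushed down, m: 0 out (off), 0.012 at its hard stop. It counts as on from 0.004, and as touched from 0.002. No spring return: friction keeps it where it is left. It takes 2.5 N plus 0.2 N for each 10 mm/s of speed to move it, and then rises steeply at the stop; about 7 mm in is a good light tap.
- red_switch: Loose switch box with a red push cap, the one that stays off: black 60x60 mm box on four rubber feet with an aluminium top plate at z 35 mm, about 0.7 kg. Origin: centre of its underside; z up.
- red_top (a point): Centre of the flat top of the red round push cap (34 mm across, a plain red disc seen from above), on the middle of its box; about 53 mm above the bench while the cap is out. It goes down with the cap.
- red_cap (a joint): How far the red cap is pushed down, m: 0 out (off), 0.012 at its hard stop. It counts as on from 0.004, and as touched from 0.002. No spring return: friction keeps it where it is left. It takes 2.5 N plus 0.2 N for each 10 mm/s of speed to move it, and then rises steeply at the stop; about 7 mm in is a good light tap.
- purple_board: Small purple circuit board, 30x62x8 mm, lying loose; bystander. Origin: centre of underside.
- black_loupe: Black eye loupe, 36 mm across, 34 mm tall, standing loose; bystander. Origin: centre of underside.
- yellow_reel: Yellow desoldering-braid reel, 49x68x12 mm, lying loose; bystander. Origin: centre of underside.
- white_dish: Small white dish of screws, 54 mm across, 18 mm tall, loose; bystander. Origin: centre of underside.
- boom_rail: Fixed white boom over the back of the bench, an obstacle: a level bar 30 mm thick, its axis 360 mm above the bench, from a free end 53 mm nearer the robot and 330 mm to the left (+y) of the origin to a post 276 mm to the right of it. Origin: on the bench below the bar. A wrist swung round far out hits it: swing with the tool within 0.45 m of the base axis, then reach out.

How it is judged:
By the outcome, as a careful person would: the job done as asked, in the order asked, and still so for the second after the job is handed in, with the robot touching nothing.
It also fails if it takes over 61 s, if anything falls off the work surface, if the arm or the gripper's body presses on something with over 40 N, if the wrist force passes 120 N, or if a joint passes its speed limit or range.

## Working session

There is one attempt and no reset: what is moved stays moved. The work goes in short steps, Python scripts to look and compute and a tool call to move; the robot and the scene stay as the last step left them, time stands still between calls to the robot, and variables do not carry over. Pictures are saved under pics/ and viewed, at most 11 in all, crops included, and the job is handed in when it is done.

```bash
ls; mkdir -p pics; python3 - <<'E'
from workcell import manip, viewer, hand_in
import cv2,numpy as np
np.set_printoptions(precision=4,suppress=True)
o=manip.get_obs();print(o)
for n in("scene","top"):
    cv2.imwrite(f"pics/{n}0.png",viewer.camera(n));print(viewer.calibration(n))
E
```

```text
pics
workcell.py
{'clock': 0.0, 'joint_pos': array([ 1.0894,  0.3329, -0.0647,  1.4609,  0.0216,  1.3499, -0.0885]), 'joint_velocities': array([-0.0024, -0.0008, -0.0025, -0.0008,  0.0019, -0.0012, -0.0007]), 'tau': array([ -0.0005, -62.5448,   0.0489, -39.1604,   0.016 ,   0.01  ,
        -0.    ]), 'position': array([ 0.2766, -0.5601,  0.2305]), 'ee_rot': array([ 0.9738,  0.2274, -0.0002, -0.0007]), 'ft_force': array([-0.0294,  0.5675,  0.2644]), 'torque': array([-0.0207, -0.0099,  0.0156]), 'grasp_force': 0.0, 'grip_width': 1.003153498847209}
{'fx': 397.85528749577037, 'fy': 397.85528749577037, 'cx': 326.6622853190887, 'cy': 194.15547929186843, 'k1': -0.03975489566540027, 'world_from_camera': array([[-0.8925,  0.281 , -0.3528,  0.0633],
       [-0.4509, -0.5704,  0.6865,  0.87  ],
       [-0.0083,  0.7718,  0.6358,  0.8715],
       [ 0.    ,  0.    ,  0.    ,  1.    ]])}
{'fx': 396.17400766803894, 'fy': 396.17400766803894, 'cx': 314.58778955595085, 'cy': 201.37796442199843, 'k1': -0.003568921111211437, 'world_from_camera': array([[-0.0074,  0.9858, -0.168 ,  0.3121],
       [-0.9999, -0.0047,  0.0163,  0.025 ],
       [ 0.0153,  0.1681,  0.9857,  1.3352],
       [ 0.    ,  0.    ,  0.    ,  1.    ]])}
```

View pics/scene0.png

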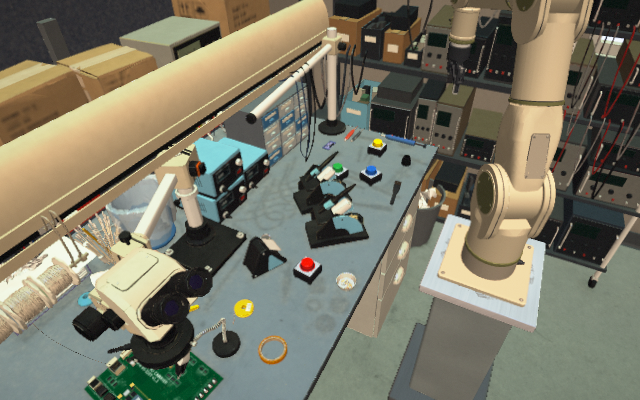

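View pics/top0.png

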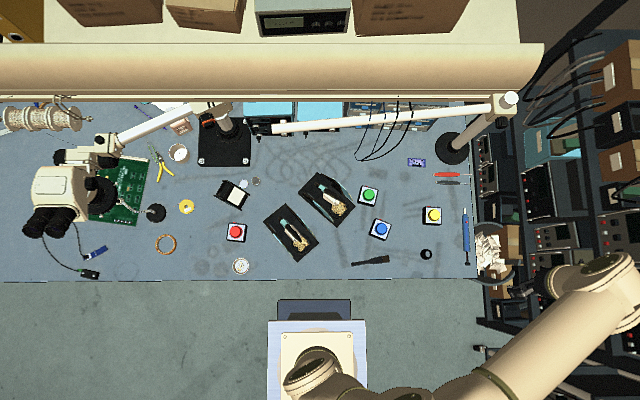

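The top view shows green (369,195), yellow (433,215), blue (380,229) and red (236,231). The scene view shows green (337,168), partly next to a soldering stand, yellow (377,143) and blue (372,170). Next I refine these and triangulate.

```bash
cat > h.py <<'E'
import cv2,numpy as np
from workcell import manip, viewer, hand_in
np.set_printoptions(precision=4,suppress=True)
def ray(n,u,v):
    c=viewer.calibration(n);K=np.array([[c['fx'],0,c['cx']],[0,c['fy'],c['cy']],[0,0,1]])
    p=cv2.undistortPoints(np.array([[[u,v]]],float),K,np.array([c['k1'],0,0,0,0]))[0,0]
    T=c['world_from_camera'];d=T[:3,:3]@np.array([p[0],-p[1],-1]);return T[:3,3],d/np.linalg.norm(d)
def onz(n,u,v,z):
    o,d=ray(n,u,v);return o+d*(z-o[2])/d[2]
def tri(a,b):
    A=[];r=[]
    for o,d in(a,b):
        P=np.eye(3)-np.outer(d,d);A.append(P);r.append(P@o)
    x=np.linalg.lstsq(np.vstack(A),np.hstack(r),rcond=None)[0]
    return x,[np.linalg.norm((np.eye(3)-np.outer(d,d))@(x-o)) for o,d in(a,b)]
HUE=dict(green=(50,85),yellow=(20,35),blue=(100,120),red=(-8,8))
def blob(img,name,u,v,R=14):
    # uniform saturated flat disc top
    s=img[v-R:v+R+1,u-R:u+R+1];h=cv2.cvtColor(s,cv2.COLOR_BGR2HSV).astype(int)
    lo,hi=HUE[name];H=h[...,0];H=np.where(H>170,H-180,H)
    m=((H>=lo)&(H<=hi)&(h[...,1]>140)&(h[...,2]>90)).astype(np.uint8)
    n,l,st,c=cv2.connectedComponentsWithStats(m)
    k=1+np.argmax(st[1:,4]);return c[k]+[u-R,v-R],st[k]
E
python3 - <<'E'
from h import *
t=cv2.imread('pics/top0.png');s=cv2.imread('pics/scene0.png')
P=dict(green=((369,195),(337,168)),yellow=((433,215),(377,143)),blue=((380,229),(372,170)),red=((236,231),(307,264)))
for k,(a,b) in P.items():
    ca,sa=blob(t,k,*a);cb,sb=blob(s,k,*b)
    print(k,ca,sa[2:],cb,sb[2:],onz('top',*ca,.053),tri(ray('top',*ca),ray('scene',*cb)))
a=cv2.resize(t[180:250,350:450],None,fx=7,fy=7,interpolation=cv2.INTER_NEAREST)
b=cv2.resize(s[130:190,310:430],None,fx=6,fy=6,interpolation=cv2.INTER_NEAREST)
cv2.imwrite('pics/ca.png',a);cv2.imwrite('pics/cb.png',b)
E
```

```text
green [368.6282 193.9359] [10 10 78] [337.4127 167.0317] [10  9 63] [ 0.5547 -0.1749  0.053 ] (array([ 0.5565, -0.1762,  0.0441]), [np.float64(0.00010874776868616502), np.float64(0.00010874776868604016)])
yellow [431.     210.3333] [7 4 9] [377.2754 142.6667] [11  8 69] [ 0.4989 -0.3787  0.053 ] (array([ 0.4926, -0.3821,  0.0487]), [np.float64(0.007222098316238388), np.float64(0.007222098316237869)])
blue [381.25   228.0109] [12 12 92] [370.9605 170.    ] [11  9 76] [ 0.4416 -0.2126  0.053 ] (array([ 0.443 , -0.2145,  0.0424]), [np.float64(0.00034549894747947006), np.float64(0.0003454989474795509)])
red [235.375  231.0288] [ 12  11 104] [306.9873 264.2803] [ 15  14 157] [0.4346 0.2606 0.053 ] (array([0.4365, 0.2631, 0.0408]), [np.float64(0.0007806588718507629), np.float64(0.0007806588718511032)])
```

View pics/ca.png

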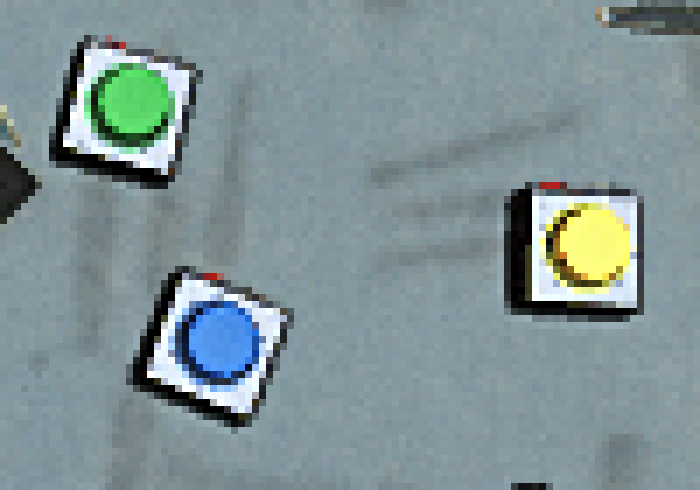

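View pics/cb.png

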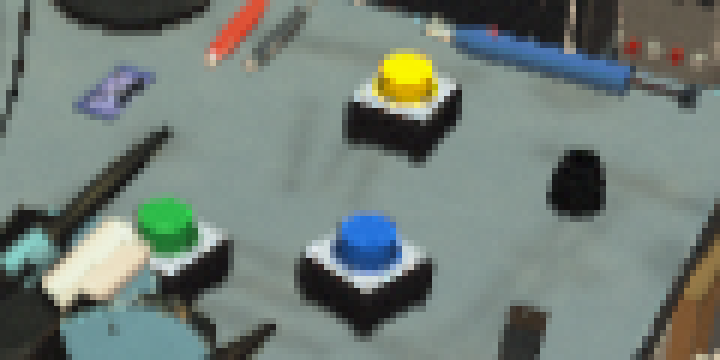

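Disc tops read from the crops. Top view: green (368.8,194.1), blue (381.2,228.1), yellow (434.1,214.6). Scene view: green (337.3,165.0), yellow (377.2,140.7), blue (370.9,167.7). A soldering stand is close to green, so I check its height.

```bash
python3 - <<'E'
from h import *
t=cv2.imread('pics/top0.png');s=cv2.imread('pics/scene0.png')
P=dict(green=((368.8,194.1),(337.3,165)),yellow=((434.1,214.6),(377.2,140.7)),blue=((381.2,228.1),(370.9,167.7)))
for k,(a,b) in P.items(): print(k,onz('top',*a,.053),tri(ray('top',*a),ray('scene',*b)))
a=cv2.resize(t[165:265,260:380],None,fx=5,fy=5,interpolation=cv2.INTER_CUBIC)
b=cv2.resize(s[140:250,285:385],None,fx=5,fy=5,interpolation=cv2.INTER_CUBIC)
cv2.imwrite('pics/cc.png',np.vstack([a])); cv2.imwrite('pics/cd.png',b)
E
```

```text
green [ 0.5541 -0.1754  0.053 ] (array([ 0.5551, -0.1749,  0.054 ]), [np.float64(0.0012396759556975374), np.float64(0.001239675955697547)])
yellow [ 0.4847 -0.3881  0.053 ] (array([ 0.4859, -0.3869,  0.0554]), [np.float64(0.001583098382928838), np.float64(0.0015830983829293603)])
blue [ 0.4413 -0.2125  0.053 ] (array([ 0.4422, -0.2119,  0.0542]), [np.float64(0.0010667570070122742), np.float64(0.0010667570070124297)])
```

View pics/cc.png

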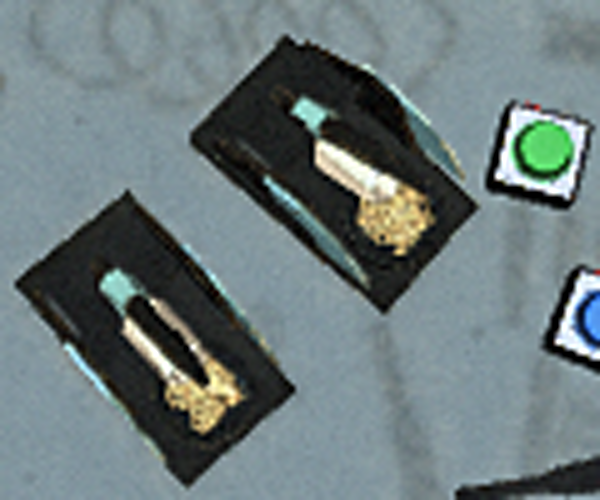

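View pics/cd.png

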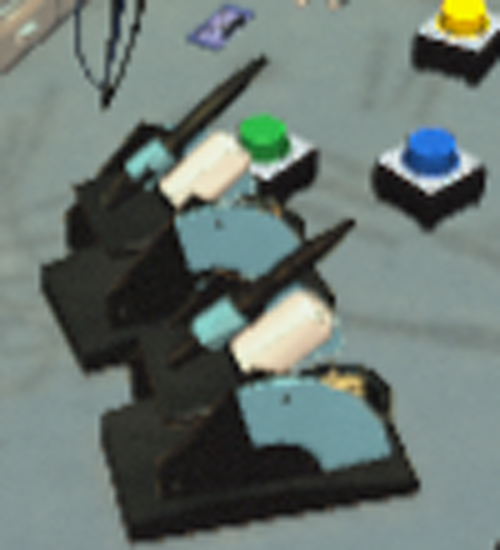

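```bash
python3 - <<'E'
from h import *
T=lambda x,y:(260+x/5,165+y/5)
S=lambda x,y:(285+x/5,140+y/5)
for n,a,b in[('iron tip',T(400,182),S(267,60)),('iron tip b',T(380,165),S(267,60)),('panel far end',T(465,178),S(255,190)),('cream end',T(398,190),S(248,150)),('panel2 top',T(265,185),S(180,215)),('panel2 end',T(370,290),S(300,240))]:
    print(n,tri(ray('top',*a),ray('scene',*b)))
o=manip.get_obs();p=o['position']
from scipy.spatial.transform import Rotation as R
M=R.from_quat(o['ee_rot']).as_matrix();print(M)
for n,q in dict(green=(.5548,-.1752),yellow=(.4855,-.3875),blue=(.442,-.2122)).items():
    print(n,M.T@(np.r_[q,.10]-p), np.hypot(*q))
E
```

```text
iron tip (array([ 0.5056, -0.0695,  0.1864]), [np.float64(0.001956678275712325), np.float64(0.0019566782757123816)])
iron tip b (array([ 0.5082, -0.0596,  0.193 ]), [np.float64(0.008653176277260213), np.float64(0.008653176277260425)])
panel far end (array([ 0.5361, -0.1242,  0.037 ]), [np.float64(0.0008269148733692759), np.float64(0.000826914873368617)])
cream end (array([ 0.5165, -0.0733,  0.1107]), [np.float64(0.0013634122932160123), np.float64(0.001363412293215798)])
panel2 top (array([0.5209, 0.0107, 0.1141]), [np.float64(0.0028477443206508276), np.float64(0.0028477443206506286)])
panel2 end (array([ 0.4641, -0.0557,  0.0661]), [np.float64(0.007043039922770171), np.float64(0.007043039922770402)])
[[ 0.8966  0.4429 -0.0006]
 [ 0.4429 -0.8966  0.0011]
 [-0.0001 -0.0012 -1.    ]]
green [ 0.4199 -0.2217  0.1309] 0.5818058782790012
yellow [ 0.2637 -0.0621  0.1307] 0.6211815354628629
blue [ 0.3023 -0.2385  0.1309] 0.49029872526858564
```

Careful with the scale: shifts go in cm and turns go in units of 0.1 rad. That gives: -0.178 m is -17.8, 0.024 m is 2.4.

```bash
python3 -c "
from h import *
print(onz('top',277,130,.36),onz('top',498,107,.36))"
```

```text
[0.665  0.1042 0.36  ] [ 0.7273 -0.4746  0.36  ]
```

Emit:
send_path:
  steps:
    - [[0, 0, 0], [0.3, -3, 0], 0]
    - [[0, 0, 0], [0.9, -7, 0], 0]
    - [[0, 0, 0], [1.5, -11, 0], 0]
    - [[0, 0, 0], [2.1, -15, 0], 0]
    - [[0, 0, 0], [2.4, -17.8, 0], 0]
    - [[0, 0, 0], [2.4, -17.8, 0], 0]
    - [[0, 0, 0], [2.4, -17.8, 0], 0]
    - [[0, 0, 0], [2.4, -17.8, 0], 0]

```text
clock: 1.1
position: [0.2196, -0.3908, 0.2311]
ee_rot: [0.974, 0.227, -0.0, -0.0]
ft_force: [0.2, 0.6, -0.3]
grip_width: -0.002
grasp_force: 0.0
```

Emit:
send_path:
  steps:
    - [[0, 0, 0], [2, -0.8, 0], 0]
    - [[0, 0, 0], [5.5, -2.2, 1], 0]
    - [[0, 0, 0], [9, -3.6, 2], 0]
    - [[0, 0, 0], [12.5, -5, 3], 0]
    - [[0, 0, 0], [16, -6.5, 4], 0]
    - [[0, 0, 0], [19.5, -8, 5], 0]
    - [[0, 0, 0], [22.5, -9.1, 5], 0]
    - [[0, 0, 0], [23.7, -9.6, 5], 0]
    - [[0, 0, 0], [23.7, -9.6, 5], 0]
    - [[0, 0, 0], [23.7, -9.6, 5], 0]

```text
clock: 2.35
position: [0.3888, -0.2003, 0.1812]
ee_rot: [0.974, 0.227, -0.0, 0.0]
ft_force: [0.4, 0.5, -0.2]
grip_width: 0.002
grasp_force: 0.0
```

```bash
python3 -c "
from h import *
from scipy.spatial.transform import Rotation as R
o=manip.get_obs();M=R.from_quat(o['ee_rot']).as_matrix();print(o['position'],o['joint_pos'],o['ft_force'],M.T@(np.array([.5548,-.1752,.08])-o['position']))"
```

```text
[ 0.3888 -0.2003  0.1812] [ 0.8127 -0.0249 -0.431   1.9751 -0.011   1.1893 -0.7277] [ 0.3894  0.5487 -0.1795] [0.16   0.0508 0.1012]
```

Emit:
send_path:
  steps:
    - [[0, 0, 0], [2, 0.6, 0], 0]
    - [[0, 0, 0], [5, 1.6, 2], 0]
    - [[0, 0, 0], [8, 2.6, 4], 0]
    - [[0, 0, 0], [11, 3.5, 6], 0]
    - [[0, 0, 0], [14, 4.5, 7], 0]
    - [[0, 0, 0], [15.5, 4.9, 7.6], 0]
    - [[0, 0, 0], [16, 5.1, 8], 0]
    - [[0, 0, 0], [16, 5.1, 8], 0]
    - [[0, 0, 0], [16, 5.1, 8], 0]

```text
clock: 3.48
position: [0.555, -0.1747, 0.1018]
ee_rot: [0.974, 0.227, 0.0, 0.0]
ft_force: [-0.4, 0.0, 0.5]
grip_width: 0.002
grasp_force: 0.0
```

```bash
python3 -c "
from h import *
from scipy.spatial.transform import Rotation as R
o=manip.get_obs();M=R.from_quat(o['ee_rot']).as_matrix();print(o['position'],o['ft_force'],M.T@(np.array([.5548,-.1752,.053])-o['position']))
s=viewer.camera('scene');cv2.imwrite('pics/s1.png',cv2.resize(s[90:210,290:410],None,fx=5,fy=5,interpolation=cv2.INTER_CUBIC))"
```

```text
[ 0.555  -0.1747  0.1018] [-0.4104  0.0062  0.4676] [-0.0004  0.0004  0.0488]
```

View pics/s1.png

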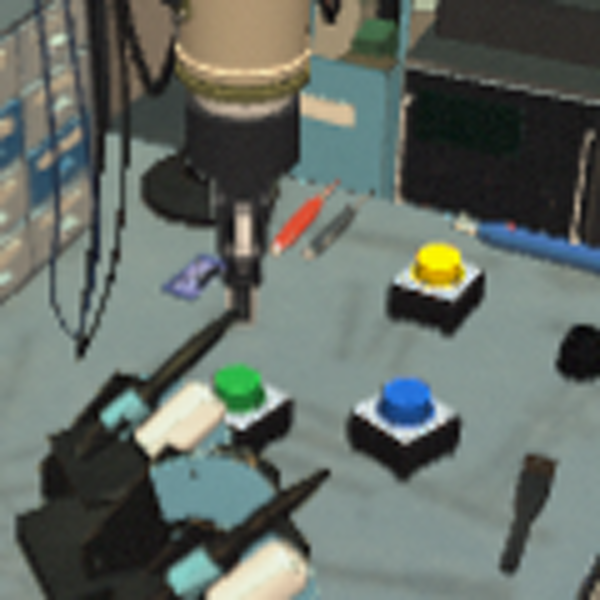

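The fingertips (243,318 in the crop) are straight above the green cap (239,380). I descend in small steps, watching the force.

Emit:
send_path:
  steps:
    - [[0, 0, 0], [0, 0, 1], 0]
    - [[0, 0, 0], [0, 0, 2.2], 0]
    - [[0, 0, 0], [0, 0, 3.4], 0]
    - [[0, 0, 0], [0, 0, 4.1], 0]
    - [[0, 0, 0], [0, 0, 4.3], 0]
    - [[0, 0, 0], [0, 0, 4.5], 0]
    - [[0, 0, 0], [0, 0, 4.7], 0]
    - [[0, 0, 0], [0, 0, 4.85], 0]
    - [[0, 0, 0], [0, 0, 5], 0]
    - [[0, 0, 0], [0, 0, 5.15], 0]

```text
clock: 4.78
position: [0.5557, -0.1741, 0.05]
ee_rot: [0.974, 0.227, 0.0, 0.0]
ft_force: [-1.6, 0.4, 2.6]
grip_width: 0.002
grasp_force: 1.4
```

Emit:
send_path:
  steps:
    - [[0, 0, 0], [0, 0, 0.15], 0]
    - [[0, 0, 0], [0, 0, 0.3], 0]
    - [[0, 0, 0], [0, 0, 0.42], 0]
    - [[0, 0, 0], [0, 0, 0.42], 0]

```text
clock: 5.28
position: [0.5555, -0.174, 0.0455]
ee_rot: [0.974, 0.227, 0.0, 0.0]
ft_force: [0.1, -0.0, 1.8]
grip_width: -0.0
grasp_force: 0.4
```

Emit:
send_path:
  steps:
    - [[0, 0, 0], [0, 0, -0.3], 0]
    - [[0, 0, 0], [0, 0, -1], 0]
    - [[0, 0, 0], [0, 0, -2.5], 0]
    - [[0, 0, 0], [0, 0, -5], 0]
    - [[0, 0, 0], [0, 0, -6], 0]
    - [[0, 0, 0], [0, 0, -6], 0]

```text
clock: 6.02
position: [0.556, -0.1742, 0.1065]
ee_rot: [0.974, 0.227, 0.001, 0.001]
ft_force: [-0.2, -0.5, -0.5]
grip_width: -0.001
grasp_force: 0.0
```

```bash
python3 - <<'E'
from h import *
from scipy.spatial.transform import Rotation as R
o=manip.get_obs();M=R.from_quat(o['ee_rot']).as_matrix();print(o['position'],M.T@(np.array([.4855,-.3875,.10])-o['position']))
s=viewer.camera('scene');cv2.imwrite('pics/s2.png',cv2.resize(s[90:210,290:410],None,fx=5,fy=5,interpolation=cv2.INTER_CUBIC))
E
```

```text
[ 0.556  -0.1742  0.1065] [-0.1576  0.16    0.0066]
```

View pics/s2.png

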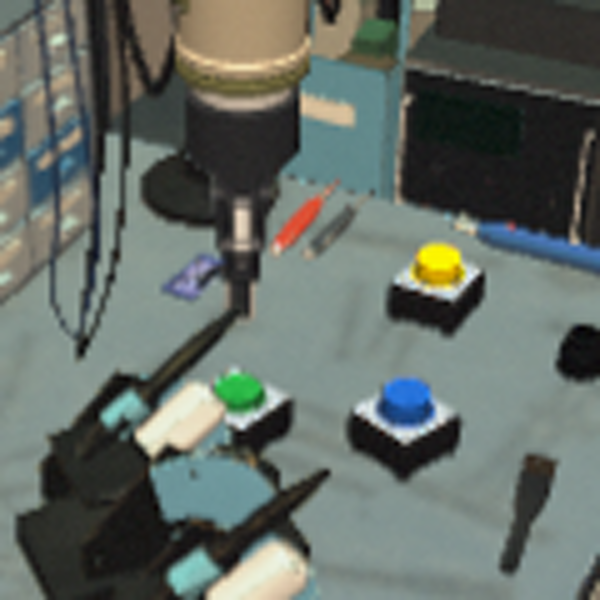

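Green is visibly half way in at (240,390) and its box hasn't moved. Now to yellow, pulling in first and then reaching out.

Emit:
send_path:
  steps:
    - [[0, 0, 0], [-2, -0.5, -2], 0]
    - [[0, 0, 0], [-5.5, -1.4, -4], 0]
    - [[0, 0, 0], [-9.5, -2.4, -4], 0]
    - [[0, 0, 0], [-13.5, -3.4, -4], 0]
    - [[0, 0, 0], [-16.5, -4.1, -4], 0]
    - [[0, 0, 0], [-20, -1.8, -4], 0]
    - [[0, 0, 0], [-23, 0.4, -4], 0]
    - [[0, 0, 0], [-22, 4, -4], 0]
    - [[0, 0, 0], [-20.5, 7.5, -4], 0]
    - [[0, 0, 0], [-18.7, 11, -3], 0]
    - [[0, 0, 0], [-16.8, 14.5, -1], 0]
    - [[0, 0, 0], [-15.8, 16, 0], 0]
    - [[0, 0, 0], [-15.8, 16, 0.7], 0]
    - [[0, 0, 0], [-15.8, 16, 0.7], 0]

```text
clock: 7.82
position: [0.4837, -0.3867, 0.0976]
ee_rot: [0.974, 0.227, -0.001, -0.001]
ft_force: [-0.1, 0.2, 0.4]
grip_width: 0.003
grasp_force: 0.0
```

```bash
python3 - <<'E'
from h import *
from scipy.spatial.transform import Rotation as R
o=manip.get_obs();M=R.from_quat(o['ee_rot']).as_matrix();print(o['position'],M.T@(np.array([.4855,-.3875,.05])-o['position']))
s=viewer.camera('scene');cv2.imwrite('pics/s3.png',cv2.resize(s[90:210,290:410],None,fx=5,fy=5,interpolation=cv2.INTER_CUBIC))
E
```

```text
[ 0.4837 -0.3867  0.0976] [0.0013 0.0016 0.0476]
```

View pics/s3.png

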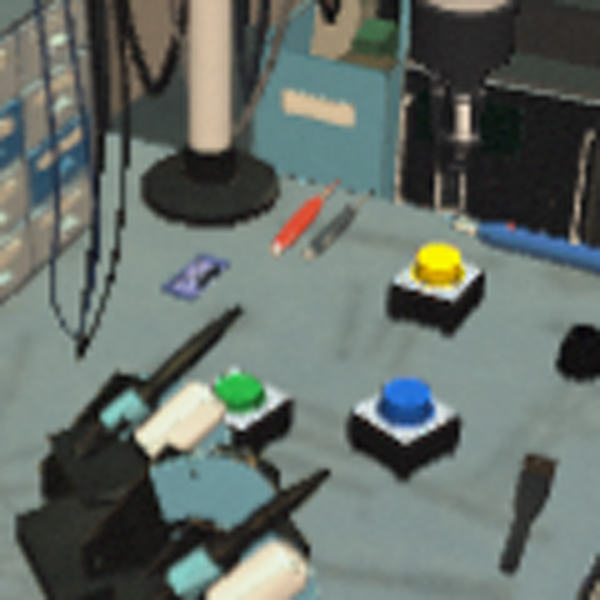

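Green stays in. The tips are near (452,212) and the yellow cap is at (438,258). I check the alignment by projecting points into the picture.

```bash
python3 - <<'E'
from h import *
c=viewer.calibration('scene');T=np.linalg.inv(c['world_from_camera'])
for p in[(.4837,-.3867,.0976),(.4837,-.3867,.15),(.4855,-.3875,.0976),(.4855,-.3875,.053),(.556,-.1742,.1065),(.5548,-.1752,.046)]:
    q=T@np.r_[p,1];x,y=q[0]/-q[2],-q[1]/-q[2];r=1+c['k1']*(x*x+y*y)
    print(p,((np.array([c['fx']*x*r+c['cx'],c['fy']*y*r+c['cy']])-[290,90])*5))
E
```

```text
(0.4837, -0.3867, 0.0976) [444.7114 206.8201]
(0.4837, -0.3867, 0.15) [449.925  145.2312]
(0.4855, -0.3875, 0.0976) [442.8618 205.7962]
(0.4855, -0.3875, 0.053) [438.6217 256.1431]
(0.556, -0.1742, 0.1065) [237.3531 313.4281]
(0.5548, -0.1752, 0.046) [238.7327 384.3175]
```

Aligned to within about 3 mm, which is enough on a 34 mm cap.

Emit:
send_path:
  steps:
    - [[0, 0, 0], [0.13, 0.16, 1], 0]
    - [[0, 0, 0], [0.13, 0.16, 2.2], 0]
    - [[0, 0, 0], [0.13, 0.16, 3.2], 0]
    - [[0, 0, 0], [0.13, 0.16, 3.7], 0]
    - [[0, 0, 0], [0.13, 0.16, 3.9], 0]
    - [[0, 0, 0], [0.13, 0.16, 4.1], 0]
    - [[0, 0, 0], [0.13, 0.16, 4.3], 0]
    - [[0, 0, 0], [0.13, 0.16, 4.45], 0]
    - [[0, 0, 0], [0.13, 0.16, 4.6], 0]
    - [[0, 0, 0], [0.13, 0.16, 4.75], 0]

```text
clock: 9.12
position: [0.4867, -0.3884, 0.0514]
ee_rot: [0.974, 0.227, 0.0, 0.0]
ft_force: [-1.6, 0.4, 3.6]
grip_width: 0.003
grasp_force: 1.4
```

Emit:
send_path:
  steps:
    - [[0, 0, 0], [0, 0, 0.15], 0]
    - [[0, 0, 0], [0, 0, 0.3], 0]
    - [[0, 0, 0], [0, 0, 0.45], 0]
    - [[0, 0, 0], [0, 0, 0.51], 0]
    - [[0, 0, 0], [0, 0, 0.51], 0]

```text
clock: 9.75
position: [0.4866, -0.3883, 0.0459]
ee_rot: [0.974, 0.227, 0.0, 0.0]
ft_force: [-0.2, -0.3, 0.8]
grip_width: -0.001
grasp_force: 0.4
```

Emit:
send_path:
  steps:
    - [[0, 0, 0], [0, 0, -0.3], 0]
    - [[0, 0, 0], [0, 0, -1], 0]
    - [[0, 0, 0], [0, 0, -2.5], 0]
    - [[0, 0, 0], [0, 0, -5], 0]
    - [[0, 0, 0], [0, 0, -6], 0]
    - [[0, 0, 0], [0, 0, -6], 0]

```text
clock: 10.5
position: [0.487, -0.3886, 0.107]
ee_rot: [0.974, 0.227, 0.001, 0.001]
ft_force: [0.1, 0.1, -0.1]
grip_width: 0.002
grasp_force: 0.0
```

```bash
python3 - <<'E'
from h import *
from scipy.spatial.transform import Rotation as R
o=manip.get_obs();M=R.from_quat(o['ee_rot']).as_matrix();print(o['position'],M.T@(np.array([.442,-.2122,.10])-o['position']),M.T@(np.array([.36,-.27,.10])-o['position']))
E
```

```text
[ 0.487  -0.3886  0.107 ] [ 0.0378 -0.1781  0.0067] [-0.0613 -0.1626  0.0067]
```

Emit:
send_path:
  steps:
    - [[0, 0, 0], [-1, -1.8, -2], 0]
    - [[0, 0, 0], [-2.8, -5, -3], 0]
    - [[0, 0, 0], [-4.8, -8.5, -3], 0]
    - [[0, 0, 0], [-6.6, -12, -3], 0]
    - [[0, 0, 0], [-7, -15, -3], 0]
    - [[0, 0, 0], [-4, -16.5, -3], 0]
    - [[0, 0, 0], [0, -17.5, -2], 0]
    - [[0, 0, 0], [3, -17.8, 0], 0]
    - [[0, 0, 0], [3.8, -17.8, 0.7], 0]
    - [[0, 0, 0], [3.8, -17.8, 0.7], 0]
    - [[0, 0, 0], [3.8, -17.8, 0.7], 0]

```text
clock: 11.88
position: [0.4411, -0.2129, 0.0993]
ee_rot: [0.974, 0.227, -0.0, 0.0]
ft_force: [-0.5, 0.1, -0.9]
grip_width: -0.002
grasp_force: 0.0
```

```bash
python3 - <<'E'
from h import *
from scipy.spatial.transform import Rotation as R
o=manip.get_obs();M=R.from_quat(o['ee_rot']).as_matrix();print(o['position'],M.T@(np.array([.442,-.2122,.05])-o['position']))
s=viewer.camera('scene');cv2.imwrite('pics/s4.png',cv2.resize(s[90:210,290:410],None,fx=5,fy=5,interpolation=cv2.INTER_CUBIC))
E
```

```text
[ 0.4411 -0.2129  0.0993] [ 0.0011 -0.0002  0.0493]
```

View pics/s4.png

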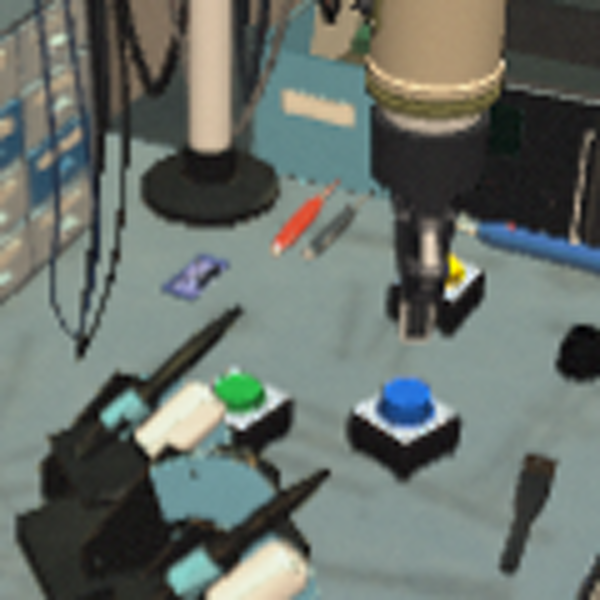

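The tips (415,335) are above the blue cap (406,393). I tap it the same way.

Emit:
send_path:
  steps:
    - [[0, 0, 0], [0.1, 0, 1], 0]
    - [[0, 0, 0], [0.1, 0, 2.2], 0]
    - [[0, 0, 0], [0.1, 0, 3.2], 0]
    - [[0, 0, 0], [0.1, 0, 3.7], 0]
    - [[0, 0, 0], [0.1, 0, 3.9], 0]
    - [[0, 0, 0], [0.1, 0, 4.1], 0]
    - [[0, 0, 0], [0.1, 0, 4.3], 0]
    - [[0, 0, 0], [0.1, 0, 4.45], 0]
    - [[0, 0, 0], [0.1, 0, 4.6], 0]
    - [[0, 0, 0], [0.1, 0, 4.75], 0]

```text
clock: 13.18
position: [0.4428, -0.2115, 0.0516]
ee_rot: [0.974, 0.227, 0.0, 0.0]
ft_force: [-0.6, -0.4, 2.2]
grip_width: 0.001
grasp_force: 1.4
```

Emit:
send_path:
  steps:
    - [[0, 0, 0], [0, 0, 0.15], 0]
    - [[0, 0, 0], [0, 0, 0.3], 0]
    - [[0, 0, 0], [0, 0, 0.45], 0]
    - [[0, 0, 0], [0, 0, 0.53], 0]
    - [[0, 0, 0], [0, 0, 0.53], 0]

```text
clock: 13.8
position: [0.4428, -0.2114, 0.0461]
ee_rot: [0.974, 0.227, 0.0, 0.0]
ft_force: [-0.0, 1.4, 0.1]
grip_width: 0.002
grasp_force: 0.2
```

Emit:
send_path:
  steps:
    - [[0, 0, 0], [0, 0, -0.3], 0]
    - [[0, 0, 0], [0, 0, -1], 0]
    - [[0, 0, 0], [0, 0, -2.5], 0]
    - [[0, 0, 0], [0, 0, -5], 0]
    - [[0, 0, 0], [0, 0, -8], 0]
    - [[0, 0, 0], [-4, 0, -12], 0]
    - [[0, 0, 0], [-7.5, 3, -15], 0]
    - [[0, 0, 0], [-9, 8, -15], 0]
    - [[0, 0, 0], [-10.5, 13, -15], 0]
    - [[0, 0, 0], [-12, 18, -15], 0]
    - [[0, 0, 0], [-12, 18, -15], 0]
    - [[0, 0, 0], [-12, 18, -15], 0]

```text
clock: 15.3
position: [0.4152, -0.4252, 0.1968]
ee_rot: [0.974, 0.228, 0.0, -0.0]
ft_force: [1.0, 0.3, 0.0]
grip_width: 0.004
grasp_force: 0.0
```

```bash
python3 - <<'E'
from h import *
s=viewer.camera('scene');t=viewer.camera('top');print(manip.get_obs()['joint_velocities'])
a=cv2.resize(s[110:190,310:430],None,fx=5,fy=5,interpolation=cv2.INTER_CUBIC)
b=cv2.resize(t[180:240,345:465],None,fx=5,fy=5,interpolation=cv2.INTER_CUBIC)
cv2.imwrite('pics/s5.png',np.vstack([a,b])[:600])
for k,n,u,v in[('green','scene',337,168),('yellow','scene',377,143),('blue','scene',372,170),('red','scene',307,264)]:
    print(k,*blob(s,k,u,v),*blob(cv2.imread('pics/scene0.png'),k,u,v))
E
```

```text
[-0.0019 -0.003   0.001   0.0039  0.0033 -0.0027  0.0011]
green [337.551  167.8776] [10 11 10  7 49] [337.4127 167.0317] [10  9 10  9 63]
yellow [377.3393 143.4107] [ 9 11 11  7 56] [377.2754 142.6667] [ 9 10 11  8 69]
blue [370.8333 170.9   ] [ 8 11 11  8 60] [370.9605 170.    ] [ 8 10 11  9 76]
red [307.0321 264.2628] [  7   8  15  14 156] [306.9873 264.2803] [  7   8  15  14 157]
```

View pics/s5.png

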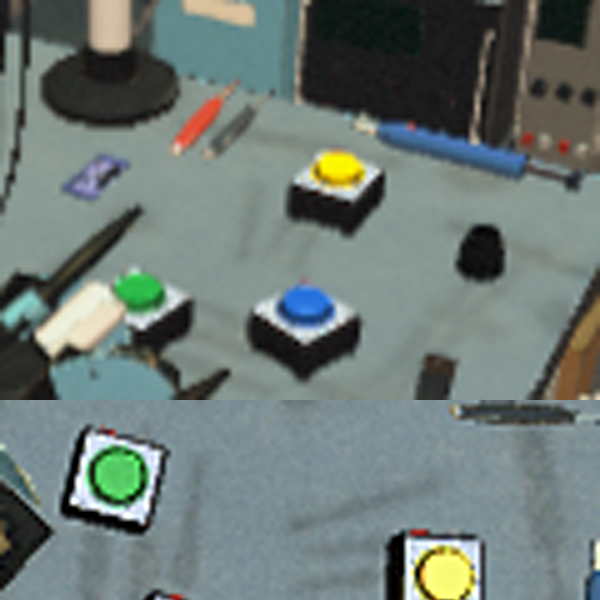

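All three caps are in by about the same amount, red is unchanged, the boxes and bystanders are in place, and the arm is well clear at rest.

```bash
python3 -c "
from workcell import manip, viewer, hand_in
print(hand_in())"
```

```text
the job is handed in; nothing more can be done
None
```

I tapped the green, yellow and blue caps in that order, each about 7 mm in, with contact readings under 4 N; red was left alone, the camera showed nothing displaced, and I handed in at about 15 s with the arm clear (no verdict was returned).

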